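# Roll-test spacer tubes on the ramp and bin them

### The job

Roll-test the two steel spacer tubes: from the cradle, lay each one across the head of the ramp, above the scribed line, and let go, so that a round tube rolls down to the stop by itself and a squashed one stays where it was laid. Leave both lying on the ramp until both are tested and at rest, then put the tube that rolled in the shallow wooden tray and the one that stayed in the deep steel bin. Do not disturb the other parts on the bench.

Things in the scene. Friction and masses are not known exactly. Their poses are not given: they have to be found in the camera images.
- tube_a: one of two steel spacer tubes, 60 mm long, about 155 g. One is round, 30 mm diameter; the other was squashed in a vise to an oval 36 wide x 20 mm high with two 16 mm flats, and starts lying on a flat. Which is which is not told: the ramp shows it. Origin mid-tube, x along its axis. It starts in a cradle nest along the cradle's x, its middle 15 mm (round) or 10 mm (squashed) over the nest floor.
- tube_b: the other tube: the same description as tube_a.
- cradle: fixed wooden cradle 110 x 200 mm (x, y); origin under its centre, z up. Nests centred at y = +-42.5 mm; nest floor (two cross bars at x = +-20 to 28) 34 mm above the bench, shoulders 8 mm high at 19 mm either side. Cheeks 55 mm high stand 3 mm off the tube ends. Within x = +-20 it is open down to the base board (10 mm): grip the tubes there from above, fingers closing along y.
- ramp: fixed grey steel ramp, plate 300 x 190 mm, sloping 6 degrees down to its +x; origin on the bench under its middle, z up. Surface 56 mm above the bench at the head (-x), 24 at the foot. Scribed line at x = -50 mm: the head lies above it. Stop bar at the foot, 26 mm high: a round tube rests against it, no finger fits between, so take it by its ends. No side lips. Lay tubes with their axis along the ramp's y.
- lane_left (a point): point on the ramp's sloping surface, at its head, in the middle of the +y lane: 44 mm to +y of the ramp's centre line, about 100 mm uphill of the ramp's middle. A good place to lay one tube. Axes parallel to ramp.
- lane_right (a point): the same for the -y lane, 44 mm to -y of the centre line. A good place to lay the other tube.
- ramp_foot (a point): point on the ramp's surface at the foot of the stop bar, on the centre line. A round tube at rest there has its middle about 15 mm uphill (-x of the ramp) of and 16 mm above this point.
- flat_tray: fixed shallow wooden tray for tubes that roll, 150 x 130 mm (x, y), 35 mm high, walls 6 mm, floor about 6 mm; origin under its centre on the bench.
- deep_bin: fixed deep steel bin for tubes that stay, 130 x 130 mm, 65 mm high, walls 4 mm, floor about 4 mm; origin under its centre on the bench.
- pillar: bystander: loose steel guide pillar standing upright on a 60 mm flange, 28 mm shank, 75 mm high; origin under its centre.
- bush: bystander: loose guide bush, a ring 56 mm across and 40 mm high; origin under its centre.
- die_block: bystander: loose die block 70 x 50 x 30 mm (x, y, z) with two dark round marks on top; origin under its centre.
Things that resemble listed ones, but are neither listed nor needed, are in the scene too. What is shaped like the tube_a but orange or pink is not meant.

How it is judged:
By the outcome, as a careful person would: the job done as asked, in the order asked, and still so for the second after the job is handed in, with the robot touching nothing.
It also fails if it takes over 72 s, if anything falls off the work surface, if the arm or the gripper's body presses on something with over 40 N, if the wrist force passes 120 N, or if a joint passes its speed limit or range.

### The arm

A 6-joint arm with a two-finger parallel gripper is mounted at the origin on the work surface. World frame = base frame: x ahead of the robot, y to its left, z up, the work surface at z = 0. Lengths are in m, angles in rad, forces in N, time in s.
With the tool pointing down it reaches from about 0.225 to 0.875 m from the base axis. Payload 3.4 kg.
Tool frame: the origin (TCP) lies between the finger pads; the fingertips stand 11 mm ahead of it and the grasp point (between the pads) lies 8 mm behind it; z points along the fingers, y is the line along which they close (so a half turn about z gives the same grasp; the last joint's range is limited). The gripper opens to 85 mm and grips with 20 to 120 N. Pads are 22 mm wide; open, the fingers measure 114 mm over their backs; the gripper's body (76 mm by 85 mm) begins 54 mm behind the grasp point. The pads swing forward as they close: fully open they stand 13 mm farther back than shut.
Start: joints at [1.116, 0.276, 1.505, -0, 1.361, -0.121], TCP at [0.188, 0.543, 0.242] pointing down, gripper open.
Joint ranges: [-2.89, 2.89], [-0.75, 2.08], [0.22, 2.7], [-1.18, 4.32], [0.11, 2.71], [-2.7, 2.7]. Speed limits (rad/s): [2.57, 2.57, 3.14, 3.14, 3.14, 3.14].

### API

Orientations are given as a unit quaternion [w, x, y, z].
In Python, from rig import manip, imaging gives the robot as it stands. The module is installed in compiled form; this text tells all that it offers.
- The arm moves only by the tool jog_arm, never from a script. Its argument "deltas" is one flat list of numbers, 7 for each row, row after row: the turn, a rotation vector about the world's x, y, z in degrees, then the shift along the world's x, y, z in mm, then the opening, from 0 (shut) to 1 (fully open). In form: [ax, ay, az, tx, ty, tz, gripper, ax, ay, az, tx, ty, tz, gripper, ...]. A call has 1 to 20 rows; each row is the pose to reach, as a shift and turn from the pose commanded when the call began; what a row does not reach only later rows make up. A row lasts 1/10 s, in which the tool goes at most 50 mm and 8.59 degrees, less where a joint would pass 70% of its speed; a pose out of reach is approached as far as the arm can. A call with a gripper value outside its range is refused whole. The fingers move at their own pace and stop on an object; "grip_force" is the grip in N (left out, the last holds). Time passes only in rows, so rows that repeat a pose let the fingers close. It gives the time, the measured TCP pose, the force, the opening and the grip force at its end, in the units of the state.
- manip.get_state(): the state, without advancing time (a new reading comes with each control period).
- imaging.get_image(name): name is "scene" or "side" or "wrist"; returns the picture (420x560x3 uint8, blue, green, red); there is no depth.
- imaging.calibration(name): a dict with "mtx" (3x3 intrinsics, pixels), "dist" ([k1, k2, p1, p2, k3] as OpenCV has them; the pictures are not rectified), "cam_to_world" (4x4, takes a point from camera to world coordinates). Camera axes: x right, y down, z forward; pixel columns grow to the right and rows downward; lengths in m; the calibration is good to about 2 mm. A picture is of the moment at which its call begins: read the wrist's pose just before it. calibration takes no time and is no camera call; for the wrist camera it gives the pose at the moment of the call.
- manip.sign_off(): hands the job in; it is judged then, once.
The state is a dict: "clock": time; "qpos": joint angles; "qd": joint speeds; "effort": joint torques, N m; "position": TCP position; "ee_rot": TCP orientation; "contact_force": force on the tool from outside, world axes, zero at the start; "moment": the same for the moment, N m; "width": finger opening in m; "gripper_force": force on a finger pad.
Only numpy, scipy, OpenCV 4.12 (cv2) and the standard library are available. Lean on these libraries where they do the work, as an engineer would, in place of code of your own. Each camera call takes 0.05 s, during which the arm holds its last target. There are 200 camera calls.

## Working session

There is one attempt and no reset: what is moved stays moved. The work goes in short steps, Python scripts to look and compute and a tool call to move; the robot and the scene stay as the last step left them, time stands still between calls to the robot, and variables do not carry over. Pictures are saved under pics/ and viewed, at most 10 in all, crops included, and the job is handed in when it is done.

Besides the shell and the picture viewer there is one more tool, called after "Emit:" by a JSON object that holds its "method" and its "body", one argument or row to a line. jog_arm: Moves the arm, as the interface text tells. Its arguments: {"type":"object","properties":{"deltas":{"type":"array"},"grip_force":{"type":"number"}},"required":["deltas"]}

```bash
mkdir -p pics; python3 - <<'E'
from rig import manip, imaging
import cv2
for n in("scene","side"):
    cv2.imwrite(f"pics/{n}0.png",imaging.get_image(n)); c=imaging.calibration(n); print(n,c["cam_to_world"].round(3).tolist() if hasattr(c["cam_to_world"],'round') else c["cam_to_world"])
print(manip.get_state())
E
```

```text
scene [[0.848, 0.445, -0.288, 0.925], [0.529, -0.723, 0.444, -0.513], [-0.01, -0.529, -0.848, 1.147], [0.0, 0.0, 0.0, 1.0]]
side [[-0.992, -0.077, 0.104, 0.426], [-0.129, 0.484, -0.865, 0.963], [0.016, -0.871, -0.49, 0.594], [0.0, 0.0, 0.0, 1.0]]
{'clock': 0.1, 'qpos': array([ 1.11601802e+00,  2.76541637e-01,  1.50604787e+00,  1.72898197e-05,
        1.36069421e+00, -1.21001363e-01]), 'qd': array([ 0.00198258, -0.00095083, -0.00293967, -0.00174675, -0.00045493,
       -0.00091659]), 'effort': array([ 2.04186981e-03, -4.17699087e+01, -2.46405905e+01, -1.54636496e-04,
        5.81580010e-03, -7.96626125e-06]), 'position': array([0.18817055, 0.5428422 , 0.24150409]), 'ee_rot': array([-2.48177183e-04,  1.66116584e-01,  9.86105758e-01, -8.08335105e-04]), 'contact_force': array([-0.03420851, -0.39248301,  0.69375557]), 'moment': array([0.01750324, 0.00398828, 0.04273637]), 'gripper_force': 0.0, 'width': 0.0851294144219329}
```

View pics/scene0.png

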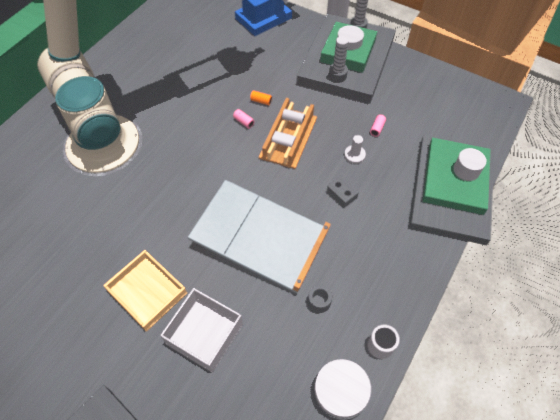

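View pics/side0.png

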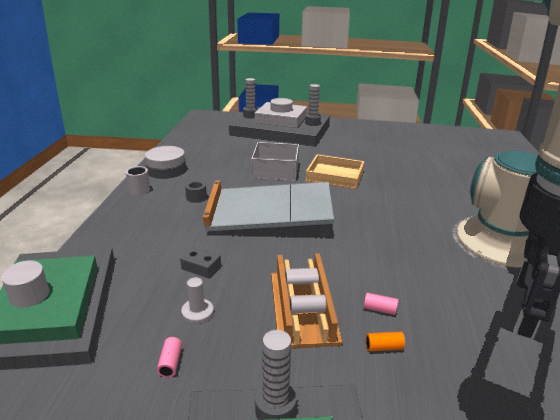

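The scene shows the cradle with grey tubes near (292,116) and (284,139), the ramp centred near (260,235) with its stop to the lower right, the tray at (145,290) and the bin at (202,328). I'll enlarge that area to read the corners.

```bash
cat > h.py <<'E'
import numpy as np, cv2
from rig import manip, imaging
def w(name,pts,z,c=None):
    c=c or imaging.calibration(name); T=np.array(c["cam_to_world"])
    p=cv2.undistortPoints(np.array(pts,float).reshape(-1,1,2),np.array(c["mtx"]),np.array(c["dist"])).reshape(-1,2)
    d=np.c_[p,np.ones(len(p))]@T[:3,:3].T; z=np.broadcast_to(z,len(p))
    return T[:3,3]+d*((z-T[2,3])/d[:,2])[:,None]
def px(name,P,c=None):
    c=c or imaging.calibration(name); T=np.linalg.inv(np.array(c["cam_to_world"]))
    r,_=cv2.Rodrigues(T[:3,:3]); return cv2.projectPoints(np.array(P,float),r,T[:3,3],np.array(c["mtx"]),np.array(c["dist"]))[0].reshape(-1,2)
E
python3 - <<'E'
import cv2,numpy as np
im=cv2.imread("pics/scene0.png")
a=cv2.resize(im[175:375,95:340],None,fx=3,fy=3,interpolation=2)[:600]
b=cv2.resize(im[85:175,230:345],None,fx=6,fy=6,interpolation=2)
cv2.imwrite("pics/a.png",a);cv2.imwrite("pics/b.png",b);print(a.shape,b.shape)
E
```

```text
(600, 735, 3) (540, 690, 3)
```

View pics/a.png

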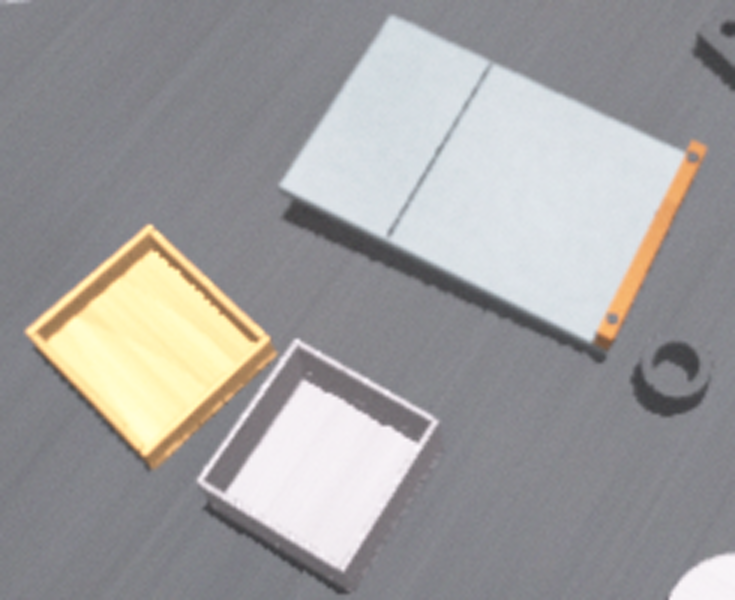

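View pics/b.png

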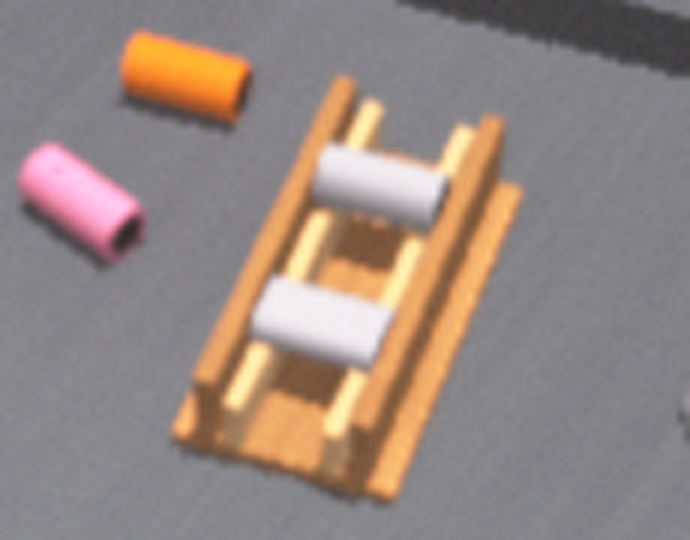

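Crop a: ramp head corners (392,15) and (282,187), scribed line (490,65)-(389,233), bin rim (297,342), (437,421), (344,574), (201,481), tray rim (150,228), (270,341), (28,332). Crop b: cheeks (345,80)-(205,382) and (492,120)-(368,425), tubes centred at about (380,183) and (322,320).

```bash
python3 - <<'E'
from h import *
np.set_printoptions(precision=4,suppress=True)
A=lambda l:(np.array(l)+.5)/3-.5+[95,175]
B=lambda l:(np.array(l)+.5)/6-.5+[230,85]
def S(n,l,z):
    P=w("scene",l,z); print(n,P[:,:2].tolist() if 0 else P[:,:2].round(4).tolist()); return P
h=S("head",A([(392,15),(282,187)]),.056)
s=S("scribe",A([(490,65),(389,233)]),.0453)
f=S("foot",A([(685,155),(603,335)]),.026)
for a,b in((h[0],h[1]),(s[0],s[1])): print(np.degrees(np.arctan2(*(a-b)[1::-1])),np.linalg.norm(a-b))
d=f.mean(0)-h.mean(0);print("x dir",np.degrees(np.arctan2(d[1],d[0])),np.linalg.norm(d), "mid",(s.mean(0)))
b=S("bin",A([(297,342),(437,421),(344,574),(201,481)]),.065);print(b.mean(0))
t=S("tray",A([(150,228),(270,341),(28,332)]),.035);print((t[1]+t[2])/2)
c=S("cheek",B([(345,80),(205,382),(492,120),(368,425)]),.055);print(c.mean(0))
for a,e in((c[0],c[1]),(c[2],c[3])):print(np.degrees(np.arctan2(*(a-e)[1::-1])),np.linalg.norm(a-e))
S("tubes",B([(380,178),(322,315)]),.055)
S("bystanders: pillar foot, block, bush",[(355,154),(343,191),(320,299)],.01)
E
```

```text
head [[0.4103, 0.0546], [0.4312, -0.1335]]
scribe [[0.508, 0.0614], [0.5261, -0.1178]]
foot [[0.6913, 0.082], [0.7154, -0.0955]]
96.3188084601819 0.18924792788543476
95.75891665026057 0.18015182052048664
x dir 6.601970778727946 0.2860649704363444 mid [ 0.5171 -0.0282  0.0453]
bin [[0.5263, -0.2386], [0.6527, -0.2341], [0.6596, -0.3628], [0.5314, -0.3638]]
[ 0.5925 -0.2998  0.065 ]
tray [[0.3516, -0.2147], [0.4965, -0.2417], [0.3274, -0.3386]]
[ 0.412  -0.2901  0.035 ]
cheek [[0.3974, 0.391], [0.4399, 0.1965], [0.4721, 0.4057], [0.5162, 0.2143]]
[0.4564 0.3019 0.055 ]
102.3192989332043 0.19911302591684066
102.97018022437724 0.19638752527671205
tubes [[0.4448, 0.3449], [0.4651, 0.2582]]
bystanders: pillar foot, block, bush [[0.6515, 0.3439], [0.681, 0.2146], [0.7783, -0.087]]
```

Emit:
{"method": "jog_arm", "body": {
  "deltas": [0,0,8,65,-50,0,1,0,0,16,130,-100,-20,1,0,0,24,195,-150,-40,1,0,0,31.7,259,-200,-60,1,0,0,31.7,259,-200,-80,1,0,0,31.7,259,-200,-80,1,0,0,31.7,259,-200,-80,1,0,0,31.7,259,-200,-80,1,0,0,31.7,259,-200,-80,1,0,0,31.7,259,-200,-80,1],
  "grip_force": 40
}}

```text
clock: 1.1
position: [0.4467, 0.3439, 0.1625]
ee_rot: [-0.0, -0.11, 0.994, 0.0]
contact_force: [0.2, 0.2, 0.1]
width: 0.0856
gripper_force: 0.0
```

```bash
python3 - <<'E'
from h import *
print(manip.get_state()["position"],manip.get_state()["ee_rot"])
c=imaging.calibration("wrist");im=imaging.get_image("wrist")
P=np.array([.447,.343,.049]); u=np.array([.976,.218,0])
for k in(P-.03*u,P,P+.03*u): print(px("wrist",[k],c))
import pickle;pickle.dump(c,open("c1.pkl","wb"))
cv2.imwrite("pics/w1.png",im)
E
```

```text
[0.44669825 0.34385892 0.16246258] [-3.06884601e-04 -1.09685988e-01  9.93966195e-01  3.03711963e-04]
[[274.32368998 170.04035842]]
[[274.33187247 207.90385879]]
[[274.33926967 243.31546107]]
```

View pics/w1.png

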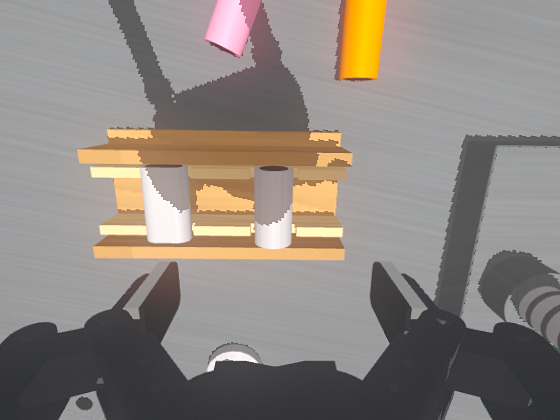

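The wrist picture shows the right-hand tube at columns 255–292 (round, 37 px) and the other at 145–190 (wider). The nest lines up with the prediction (274,208), so I'll grip the right-hand one.

Emit:
{"method": "jog_arm", "body": {
  "deltas": [0,0,0,0,-1,-40,1,0,0,0,0,-1,-80,1,0,0,0,0,-1,-105,1,0,0,0,0,-1,-115,1,0,0,0,0,-1,-115,1,0,0,0,0,-1,-115,0,0,0,0,0,-1,-115,0,0,0,0,0,-1,-115,0,0,0,0,0,-1,-115,0,0,0,0,0,-1,-115,0,0,0,0,0,-1,-115,0,0,0,0,0,-1,-115,0,0,0,0,0,-1,-115,0],
  "grip_force": 40
}}

```text
clock: 2.45
position: [0.4481, 0.3426, 0.0485]
ee_rot: [0.001, -0.109, 0.994, 0.0]
contact_force: [-1.1, -0.8, 5.9]
width: 0.0288
gripper_force: 39.1
```

```bash
python3 - <<'E'
from scipy.spatial.transform import Rotation as R
import numpy as np
a=np.radians(96.3);t=R.from_rotvec(6*np.array([np.cos(a),np.sin(a),0]),degrees=True)
print((t*R.from_euler('z',-96.3,degrees=True)).as_rotvec(degrees=True), t.as_rotvec(degrees=True))
E
```

```text
[ -5.50686341   3.93526271 -96.20277644] [-0.65840587  5.96376573  0.        ]
```

Emit:
{"method": "jog_arm", "body": {
  "deltas": [0,0,0,0,0,20,0,0,0,0,0,0,50,0,0,0,0,0,0,80,0,0,0,0,0,0,100,0,0,0,0,0,0,100,0]
}}

```text
clock: 2.95
position: [0.4492, 0.3433, 0.1502]
ee_rot: [0.003, -0.109, 0.994, 0.001]
contact_force: [-0.4, 0.0, -1.8]
width: 0.0287
gripper_force: 40.0
```

Emit:
{"method": "jog_arm", "body": {
  "deltas": [-0.5,0.4,-8,1,-30,0,0,-1,0.7,-16,3,-60,0,0,-1.4,1,-24,4,-90,0,0,-1.8,1.3,-32,5,-120,0,0,-2.3,1.6,-40,7,-150,0,0,-2.7,2,-48,8,-180,0,0,-3.2,2.3,-56,9,-210,0,0,-3.7,2.6,-64,11,-240,0,0,-4.1,3,-72,12,-270,0,0,-4.6,3.3,-80,13,-300,-10,0,-5.1,3.6,-88,15,-320,-20,0,-5.5,3.9,-96.2,16,-332,-40,0,-5.5,3.9,-96.2,16,-332,-48,0,-5.5,3.9,-96.2,16,-332,-48,0,-5.5,3.9,-96.2,16,-332,-48,0]
}}

```text
clock: 4.45
position: [0.463, 0.011, 0.0991]
ee_rot: [-0.035, 0.665, 0.745, -0.039]
contact_force: [-0.1, -0.0, -0.5]
width: 0.0285
gripper_force: 40.0
```

```bash
python3 - <<'E'
from h import *
s=manip.get_state();print(s["position"],s["ee_rot"])
im=imaging.get_image("wrist"); c=imaging.calibration("wrist")
import pickle;pickle.dump(c,open("c2.pkl","wb"))
P=np.array([[.4638,.0097,.0505],[.508,.0614,.0453],[.5261,-.1178,.0453]]);print(px("wrist",P,c))
cv2.imwrite("pics/w2.png",im)
E
```

```text
[0.46300739 0.01103214 0.09906649] [-0.0351592   0.66546832  0.74457391 -0.03905679]
[[284.51491402 238.8151182 ]
 [376.00721516 160.50734062]
 [351.15207763 416.07863955]]
```

View pics/w2.png

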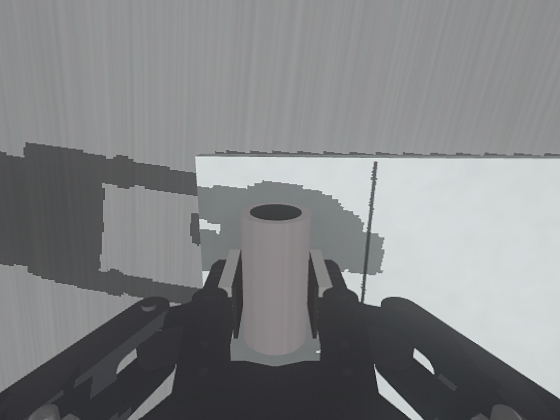

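The wrist view shows the scribed line running from (376,162) to (363,300), as predicted. The round tube is held over the head of the +y lane, parallel to the line, so I'll lower it.

Emit:
{"method": "jog_arm", "body": {
  "deltas": [0,0,0,0,0,-15,0,0,0,0,0,0,-28,0,0,0,0,0,0,-32,0,0,0,0,0,0,-33,0,0,0,0,0,0,-33,0,0,0,0,0,0,-33,0]
}}

```text
clock: 5.1
position: [0.464, 0.0104, 0.067]
ee_rot: [-0.034, 0.666, 0.744, -0.039]
contact_force: [-0.7, -1.1, -1.3]
width: 0.0287
gripper_force: 40.1
```

Emit:
{"method": "jog_arm", "body": {
  "deltas": [0,0,0,0,0,-1,0,0,0,0,0,0,-2,0,0,0,0,0,0,-2,0]
}}

```text
clock: 5.4
position: [0.4638, 0.0103, 0.0651]
ee_rot: [-0.034, 0.666, 0.744, -0.039]
contact_force: [-0.7, 0.0, 5.0]
width: 0.0289
gripper_force: 40.7
```

Contact is light (5 N). I'll open and lift clear.

Emit:
{"method": "jog_arm", "body": {
  "deltas": [0,0,0,0,0,0,1,0,0,0,0,0,0,1,0,0,0,0,0,0,1,0,0,0,0,0,0,1,0,0,0,0,0,2,1,0,0,0,-1,0,15,1,0,0,0,-3,0,35,1,0,0,0,-3,0,60,1,0,0,0,-3,0,90,1,0,0,0,-3,0,110,1,0,0,0,-3,0,110,1]
}}

```text
clock: 6.5
position: [0.4623, 0.0101, 0.177]
ee_rot: [-0.032, 0.667, 0.744, -0.037]
contact_force: [0.4, -0.1, 0.4]
width: 0.085
gripper_force: 0.0
```

```bash
python3 - <<'E'
from h import *
s=manip.get_state();print(s["clock"],s["position"],s["ee_rot"])
a=imaging.get_image("scene"); 
a=cv2.resize(a[80:300,180:360],None,fx=2.5,fy=2.5,interpolation=2);b=cv2.resize(imaging.get_image("wrist"),None,fx=.6,fy=.6)
o=np.zeros((550,450+336,3),np.uint8);o[:,:450]=a;o[:252,450:]=b;cv2.imwrite("pics/d1.png",o)
E
```

```text
6.5 [0.46231711 0.01010826 0.17703408] [-0.03198082  0.66650161  0.74389296 -0.03709578]
```

View pics/d1.png

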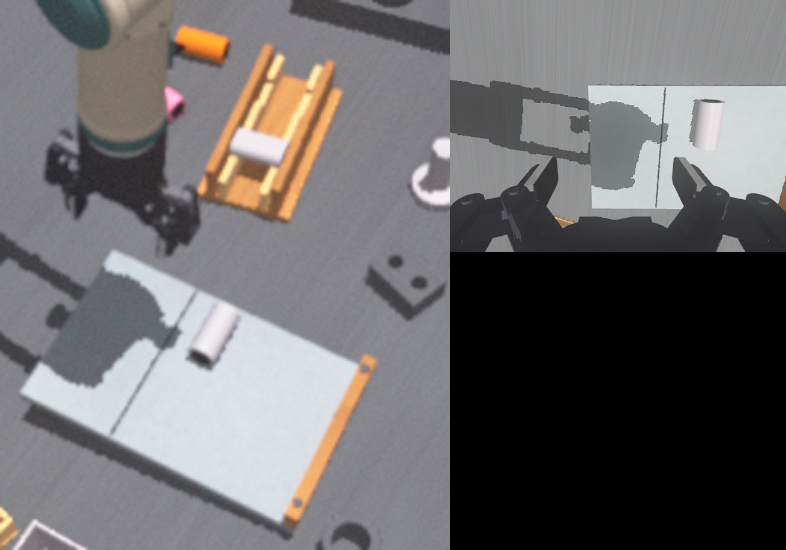

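The round tube is released and already rolling past the scribed line, at (215,332) in the left panel. Next is the second tube.

Emit:
{"method": "jog_arm", "body": {
  "deltas": [0.5,-0.3,8,0,20,0,1,0.9,-0.7,16,0,40,0,1,1.4,-1,24,1,60,0,1,1.8,-1.3,32,1,80,0,1,2.3,-1.6,40,2,105,0,1,2.7,-2,48,2,130,0,1,3.2,-2.3,56,3,155,0,1,3.7,-2.6,64,3,180,0,1,4.1,-3,72,3,205,0,1,4.6,-3.3,80,4,230,-10,1,5,-3.6,88,4,245,-25,1,5.5,-3.9,96.2,4,250,-47,1,5.5,-3.9,96.2,4,250,-57,1,5.5,-3.9,96.2,4,250,-57,1,5.5,-3.9,96.2,4,250,-57,1]
}}

```text
clock: 8.1
position: [0.4644, 0.2598, 0.117]
ee_rot: [-0.0, -0.108, 0.994, -0.0]
contact_force: [0.8, -0.4, 0.6]
width: 0.0852
gripper_force: 0.0
```

```bash
python3 - <<'E'
from h import *
s=manip.get_state();print(s["position"],s["ee_rot"])
im=imaging.get_image("wrist"); c=imaging.calibration("wrist")
P=np.array([.4666,.2596,.044]);u=np.array([.976,.218,0]);v=np.array([-.218,.976,0])
print(px("wrist",[P-.03*u,P+.03*u,P-.018*v,P+.018*v],c))
g=im[:300,:].astype(int); m=(abs(g[...,2]-g[...,0])<25)&(g.min(2)>170)
ys,xs=np.where(m[:, 150:400]); print(np.median(xs)+150)
for y in range(100,280,20):
    x=np.where(m[y,100:450])[0]+100; print(y,(x.min(),x.max(),len(x)) if len(x) else 0)
cv2.imwrite("pics/w3.png",im)
E
```

```text
[0.46441777 0.25983157 0.11702334] [-4.90846937e-04 -1.08303897e-01  9.94117687e-01 -2.23112169e-04]
[[274.56088536 183.09260387]
 [274.77266401 267.67127436]
 [247.74684102 227.09811422]
 [301.59261708 226.9588764 ]]
293.0
100 0
120 0
140 0
160 0
180 0
200 0
220 0
240 (np.int64(292), np.int64(300), 9)
260 (np.int64(249), np.int64(299), 51)
```

Emit:
{"method": "jog_arm", "body": {
  "deltas": [0,0,0,2,0,-30,1,0,0,0,2,0,-55,1,0,0,0,2,0,-69,1,0,0,0,2,0,-70,1,0,0,0,2,0,-70,0,0,0,0,2,0,-70,0,0,0,0,2,0,-70,0,0,0,0,2,0,-70,0,0,0,0,2,0,-70,0,0,0,0,2,0,-70,0,0,0,0,2,0,-70,0,0,0,0,2,0,-70,0]
}}

```text
clock: 9.35
position: [0.4672, 0.2606, 0.0486]
ee_rot: [0.001, -0.11, 0.994, 0.0]
contact_force: [-1.4, -0.7, 7.0]
width: 0.0343
gripper_force: 39.5
```

Emit:
{"method": "jog_arm", "body": {
  "deltas": [0,0,0,0,0,20,0,0,0,0,0,0,50,0,0,0,0,0,0,80,0,0,0,0,0,0,95,0,0,0,0,0,0,95,0]
}}

```text
clock: 9.85
position: [0.4679, 0.261, 0.1448]
ee_rot: [0.003, -0.11, 0.994, 0.001]
contact_force: [1.2, -0.1, -0.9]
width: 0.0343
gripper_force: 40.5
```

Emit:
{"method": "jog_arm", "body": {
  "deltas": [-0.5,0.4,-8,1,-30,0,0,-1,0.7,-16,2,-60,0,0,-1.4,1,-24,2,-90,0,0,-1.8,1.3,-32,3,-120,0,0,-2.3,1.6,-40,3,-150,0,0,-2.7,2,-48,4,-180,0,0,-3.2,2.3,-56,4,-210,0,0,-3.7,2.6,-64,5,-240,0,0,-4.1,3,-72,5,-270,0,0,-4.6,3.3,-80,6,-300,-10,0,-5.1,3.6,-88,6,-320,-20,0,-5.5,3.9,-96.2,7,-338,-40,0,-5.5,3.9,-96.2,7,-338,-48,0,-5.5,3.9,-96.2,7,-338,-48,0,-5.5,3.9,-96.2,7,-338,-48,0]
}}

```text
clock: 11.35
position: [0.4729, -0.0768, 0.094]
ee_rot: [-0.035, 0.666, 0.744, -0.039]
contact_force: [-0.8, 0.2, -1.7]
width: 0.0345
gripper_force: 40.5
```

Emit:
{"method": "jog_arm", "body": {
  "deltas": [0,0,0,0,0,-15,0,0,0,0,0,0,-25,0,0,0,0,0,0,-27,0,0,0,0,0,0,-28,0,0,0,0,0,0,-28.5,0,0,0,0,0,0,-28.5,0,0,0,0,0,0,-28.5,0]
}}

```text
clock: 12.05
position: [0.4737, -0.0778, 0.0662]
ee_rot: [-0.034, 0.666, 0.744, -0.039]
contact_force: [0.1, -0.4, -2.0]
width: 0.0341
gripper_force: 40.6
```

Emit:
{"method": "jog_arm", "body": {
  "deltas": [0,0,0,0,0,-1,0,0,0,0,0,0,-1,0,0,0,0,0,0,-1,0]
}}

```text
clock: 12.35
position: [0.4737, -0.0778, 0.065]
ee_rot: [-0.034, 0.666, 0.744, -0.039]
contact_force: [-0.1, -0.6, 0.7]
width: 0.0345
gripper_force: 40.8
```

Just touching. Release, lift along the slope normal, then look.

Emit:
{"method": "jog_arm", "body": {
  "deltas": [0,0,0,0,0,0,1,0,0,0,0,0,0,1,0,0,0,0,0,0,1,0,0,0,0,0,0,1,0,0,0,0,0,2,1,0,0,0,1,0,15,1,0,0,0,4,0,35,1,0,0,0,6,0,60,1,0,0,0,6,0,90,1,0,0,0,6,0,110,1,0,0,0,6,0,110,1,0,0,0,6,0,110,1,0,0,0,6,0,110,1]
}}

```text
clock: 13.65
position: [0.4785, -0.0775, 0.1737]
ee_rot: [-0.036, 0.666, 0.744, -0.039]
contact_force: [-1.3, -0.1, -0.0]
width: 0.0854
gripper_force: 0.0
```

```bash
python3 - <<'E'
from h import *
s=manip.get_state();print(s["clock"],s["position"],s["ee_rot"])
import pickle
c=imaging.calibration("wrist");pickle.dump(c,open("c4.pkl","wb"))
a=imaging.get_image("scene"); cv2.imwrite("pics/s4.png",a)
a=cv2.resize(a[170:300,180:345],None,fx=3,fy=3,interpolation=2);W=imaging.get_image("wrist");cv2.imwrite("pics/w4.png",W);b=cv2.resize(W,None,fx=.5,fy=.5);s=cv2.resize(imaging.get_image("side")[170:250,190:350],None,fx=1.75,fy=1.75)
o=np.zeros((390,495+280,3),np.uint8);o[:,:495]=a;o[:210,495:]=b;o[210:350,495:]=s;cv2.imwrite("pics/d2.png",o)
E
```

```text
13.65 [ 0.47853308 -0.07745082  0.17373167] [-0.03565587  0.66636785  0.74372569 -0.03942884]
```

View pics/d2.png

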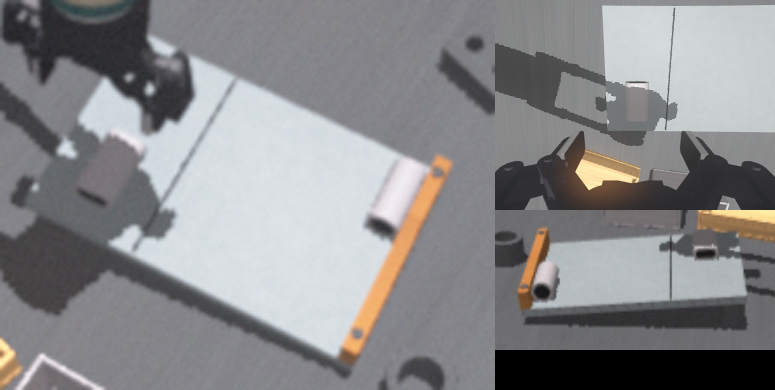

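Result: the round tube has rolled to the stop, at (397,195) in the left panel. The squashed one stays where it was laid, at (112,168), above the line. Both are at rest, so I'll take the squashed one to the bin first.

Emit:
{"method": "jog_arm", "body": {
  "deltas": [0,0,0,0,0,0,1,0,0,0,0,0,-30,1,0,0,0,-1,0,-60,1,0,0,0,-3,0,-90,1,0,0,0,-5,0,-105,1,0,0,0,-5,0,-107,1,0,0,0,-5,0,-107,0,0,0,0,-5,0,-107,0,0,0,0,-5,0,-107,0,0,0,0,-5,0,-107,0,0,0,0,-5,0,-107,0,0,0,0,-5,0,-107,0,0,0,0,-5,0,-107,0,0,0,0,-5,0,-107,0]
}}

```text
clock: 15.2
position: [0.4753, -0.0779, 0.069]
ee_rot: [-0.033, 0.666, 0.744, -0.038]
contact_force: [-0.4, 0.3, 6.1]
width: 0.0339
gripper_force: 39.7
```

Emit:
{"method": "jog_arm", "body": {
  "deltas": [0,0,0,0,0,20,0,0,0,0,0,0,50,0,0,0,0,0,0,80,0,0.3,-2,-2,20,-37,95,0,0.6,-4,-4,40,-74,95,0,0.9,-5.9,-5,60,-111,95,0,0.9,-5.9,-5,80,-148,95,0,0.9,-5.9,-5,100,-185,95,0,0.9,-5.9,-5,112,-212,95,0,0.9,-5.9,-5,117,-222,95,0,0.9,-5.9,-5,117,-222,85,0,0.9,-5.9,-5,117,-222,70,0,0.9,-5.9,-5,117,-222,60,0,0.9,-5.9,-5,117,-222,60,0]
}}

```text
clock: 16.6
position: [0.5895, -0.2972, 0.1256]
ee_rot: [-0.006, 0.699, 0.715, 0.002]
contact_force: [-0.1, -0.2, -1.2]
width: 0.034
gripper_force: 40.5
```

```bash
python3 - <<'E'
from h import *
s=manip.get_state();print(s["position"],s["ee_rot"])
im=imaging.get_image("wrist"); cv2.imwrite("pics/w5.png",cv2.resize(im,None,fx=.8,fy=.8))
E
```

```text
[ 0.58949256 -0.29720682  0.12558452] [-0.00600579  0.6986311   0.71545289  0.00238564]
```

View pics/w5.png

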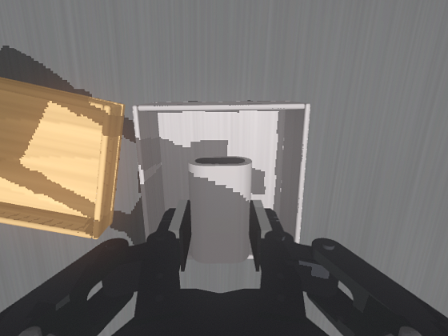

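The squashed tube (oval end at (221,160)) is centred over the bin, whose rim spans columns 135–307. I'll lower it and release.

Emit:
{"method": "jog_arm", "body": {
  "deltas": [0,0,0,2,-2,-30,0,0,0,0,2,-2,-60,0,0,0,0,2,-2,-85,0,0,0,0,2,-2,-98,0,0,0,0,2,-2,-100,0,0,0,0,2,-2,-100,0,0,0,0,2,-2,-100,0.55,0,0,0,2,-2,-100,0.55,0,0,0,2,-2,-100,0.55,0,0,0,2,-2,-95,0.55,0,0,0,2,-2,-80,0.55,0,0,0,2,-2,-50,0.55,0,0,0,2,-2,-10,0.55,0,0,0,2,-2,35,0.55,0,0,0,2,-2,55,0.55,0,0,0,2,-2,55,1]
}}

```text
clock: 18.25
position: [0.5955, -0.303, 0.1881]
ee_rot: [0.001, 0.699, 0.715, 0.004]
contact_force: [1.1, -0.6, 0.1]
width: 0.0598
gripper_force: 0.0
```

```bash
python3 - <<'E'
from h import *
a=imaging.get_image("scene"); cv2.imwrite("pics/s6.png",a)
s=manip.get_state();print(s["clock"],s["position"],s["ee_rot"])
# round tube in scene: bright pixels near the stop
g=a[200:270,285:335].astype(int);print("brightness near", [int(g[y,x].sum()) for y,x in ((35,25),)])
old=cv2.imread("pics/scene0.png"); d=cv2.absdiff(a,old).max(2); m=(d[200:290,270:340]>22).astype(np.uint8)
n,l,st,ce=cv2.connectedComponentsWithStats(m)
for i in range(1,n):
    if st[i,4]>15: print(st[i]+[270,200,0,0,0],ce[i]+[270,200])
# expected round position: foot contact
print(px("scene",[[.568,-.023,.04]]))
o=np.zeros((560,760,3),np.uint8)
o[:360,:400]=cv2.resize(a[195:285,250:350],None,fx=4,fy=4,interpolation=2); o[:360,400:]=cv2.resize(a[280:370,150:240],None,fx=4,fy=4,interpolation=2)
cv2.imwrite("pics/d3.png",o[:360])
E
```

```text
18.3 [ 0.59417101 -0.30221459  0.18521494] [-0.00094872  0.69903867  0.715076    0.00321834]
brightness near [707]
[301 223  22  29 175] [310.16       239.90285714]
[[259.90003114 232.21739901]]
```

View pics/d3.png

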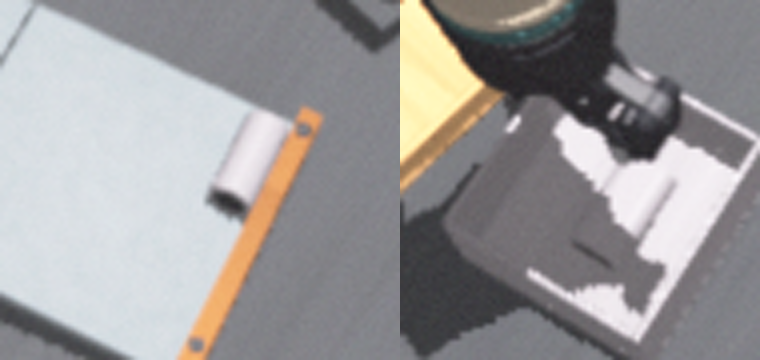

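This picture shows the squashed tube in the bin at about (640,205) and the round one at rest against the stop, with its midline from (229,198) to (271,116) in the left panel.

```bash
python3 - <<'E'
from h import *
q=(np.array([(229,198),(271,116),(250,157),(211,192),(250,110)])+.5)/4-.5+[250,195]
P=w("scene",q,.042);print(P); d=P[1]-P[0];print(np.degrees(np.arctan2(d[1],d[0])),np.linalg.norm(d))
# stop bar uphill top edge (z=.05): from crop
e=(np.array([(300,108),(177,358)])+.5)/4-.5+[250,195]
E_=w("scene",e,.050);print(E_)
R=np.array([.568,-.023]);x=np.array([.994,.11]);y=np.array([-.11,.994])
for p in list(P)+list(E_): print((p[:2]-R)@x,(p[:2]-R)@y)
E
```

```text
[[0.68517435 0.00874975 0.042     ]
 [0.67874957 0.07292567 0.042     ]
 [0.68199676 0.04045132 0.042     ]
 [0.67365282 0.00652862 0.042     ]
 [0.66531994 0.06977399 0.042     ]]
95.71694031785616 0.06449672024425519
[[ 0.69320257  0.08325894  0.05      ]
 [ 0.71350181 -0.10190492  0.05      ]]
0.1199637730251213 0.018670074299360996
0.12063690037182806 0.08316766772967636
0.12029242006982378 0.05053096720460614
0.10826705525612319 0.017729638736067373
0.10694115744050182 0.08151215674676904
0.13613983346923964 0.09184910451878249
0.13594925425775875 -0.09443669288018605
```

Emit:
{"method": "jog_arm", "body": {
  "deltas": [0,0,8,7,28,0,1,0,0,16,14,57,0,1,0,0,24,21,85,0,1,0,0,32,29,114,0,1,0,0,40,37,142,0,1,0,0,48,44,171,0,1,0,0,56,51,200,0,1,0,0,64,59,228,0,1,0,0,72,66,256,0,1,0,0,80,74,285,0,1,0,0,88,80,313,-20,1,0,0,95,86,341,-40,1,0,0,95,87,341,-65,1,0,0,95,87,341,-80,1,0,0,95,87,341,-80,1,0,0,95,87,341,-80,1]
}}

```text
clock: 19.9
position: [0.6796, 0.0393, 0.1015]
ee_rot: [-0.006, -0.055, 0.998, -0.0]
contact_force: [0.1, 0.7, 0.6]
width: 0.0854
gripper_force: 0.0
```

```bash
python3 - <<'E'
from h import *
s=manip.get_state();print(s["clock"],s["position"],s["ee_rot"],s["qpos"])
c=imaging.calibration("wrist");im=imaging.get_image("wrist");cv2.imwrite("pics/w7.png",im)
x=np.array([.994,.11,-.105]);y=np.array([-.11,.994,0]);P=np.array([.682,.039,.042])
print("pred ends/sides",px("wrist",[P-.03*y,P+.03*y,P-.015*x,P+.015*x],c).round(0).tolist())
g=cv2.GaussianBlur(cv2.cvtColor(im,6),(3,3),0); print("mean tones")
cc=px("wrist",[P],c)[0].astype(int);print(cc)
print("row",[(u,*im[cc[1],u].tolist()) for u in range(max(0,cc[0]-110),min(559,cc[0]+110),10)])
print("col",[(v,*im[v,cc[0]].tolist()) for v in range(max(0,cc[1]-90),min(419,cc[1]+90),10)])
E
```

```text
19.9 [0.67960612 0.03926975 0.10146245] [-5.60170018e-03 -5.48920925e-02  9.98476528e-01 -3.20432833e-04] [-0.04349892  0.5325733   1.45126344 -0.00188916  1.16884284 -1.72338766]
pred ends/sides [[227.0, 237.0], [323.0, 237.0], [275.0, 215.0], [275.0, 258.0]]
mean tones
[275 236]
row [(165, 206, 205, 201), (175, 207, 207, 202), (185, 207, 207, 202), (195, 207, 207, 202), (205, 208, 208, 204), (215, 208, 210, 203), (225, 140, 139, 145), (235, 140, 140, 145), (245, 140, 140, 145), (255, 141, 141, 145), (265, 141, 140, 145), (275, 142, 141, 146), (285, 141, 140, 145), (295, 142, 140, 146), (305, 140, 139, 146), (315, 140, 139, 143), (325, 210, 209, 205), (335, 212, 213, 206), (345, 142, 143, 141), (355, 142, 142, 142), (365, 145, 145, 146), (375, 147, 146, 145)]
col [(146, 121, 121, 115), (156, 119, 120, 115), (166, 121, 120, 115), (176, 120, 119, 116), (186, 119, 118, 116), (196, 119, 117, 115), (206, 119, 119, 115), (216, 125, 123, 127), (226, 132, 133, 137), (236, 142, 141, 146), (246, 133, 133, 139), (256, 125, 126, 134), (266, 72, 108, 152), (276, 108, 170, 225), (286, 139, 148, 164), (296, 141, 140, 143), (306, 142, 143, 145), (316, 141, 142, 144)]
```

The wrist pixels put the tube where predicted: columns about 222–320, rows about 212–262. I'll descend and grip it by its ends.

Emit:
{"method": "jog_arm", "body": {
  "deltas": [0,0,0,1.5,-1.5,-25,1,0,0,0,1.5,-1.5,-45,1,0,0,0,1.5,-1.5,-57,1,0,0,0,1.5,-1.5,-60,1,0,0,0,1.5,-1.5,-60,1,0,0,0,1.5,-1.5,-60,0,0,0,0,1.5,-1.5,-60,0,0,0,0,1.5,-1.5,-60,0,0,0,0,1.5,-1.5,-60,0,0,0,0,1.5,-1.5,-60,0,0,0,0,1.5,-1.5,-60,0,0,0,0,1.5,-1.5,-60,0],
  "grip_force": 40
}}

```text
clock: 21.15
position: [0.6828, 0.0377, 0.0444]
ee_rot: [-0.003, -0.055, 0.998, -0.001]
contact_force: [-1.0, -0.6, 6.6]
width: 0.0592
gripper_force: 44.5
```

Gripped (59 mm). Lift, then swing over the tray (0.412, −0.290).

Emit:
{"method": "jog_arm", "body": {
  "deltas": [0,0,0,0,0,15,0,0,0,0,0,0,40,0,0,0,0,0,0,70,0,0,0,0,0,0,95,0,0,0,0,0,0,105,0,0,0,0,0,0,105,0]
}}

```text
clock: 21.75
position: [0.6828, 0.0378, 0.1498]
ee_rot: [-0.002, -0.055, 0.998, -0.001]
contact_force: [-0.7, -0.4, -0.9]
width: 0.0591
gripper_force: 43.8
```

Emit:
{"method": "jog_arm", "body": {
  "deltas": [0,0,-7,-18,-22,0,0,0,0,-14,-36,-44,0,0,0,0,-21,-54,-66,0,0,0,0,-28,-72,-88,0,0,0,0,-35,-90,-110,0,0,0,0,-42,-108,-132,0,0,0,0,-49,-126,-154,0,0,0,0,-56,-144,-176,0,0,0,0,-63,-162,-198,0,0,0,0,-70,-180,-220,0,0,0,0,-77,-198,-242,0,0,0,0,-84,-216,-264,0,0,0,0,-91,-234,-286,0,0,0,0,-98,-252,-308,0,0,0,0,-107,-270,-328,0,0,0,0,-107,-270,-328,-20,0,0,0,-107,-270,-328,-40,0,0,0,-107,-270,-328,-40,0]
}}

```text
clock: 23.55
position: [0.4091, -0.2881, 0.1043]
ee_rot: [-0.007, 0.77, 0.638, 0.003]
contact_force: [0.0, 0.5, -1.4]
width: 0.0592
gripper_force: 43.8
```

```bash
python3 - <<'E'
from h import *
s=manip.get_state();print(s["clock"],s["position"],s["ee_rot"],s["width"])
c=imaging.calibration("wrist");im=imaging.get_image("wrist");cv2.imwrite("pics/w8.png",im)
# wooden pixels -> outline on rim plane
h=cv2.cvtColor(im,cv2.COLOR_BGR2HSV);m=((h[...,0]>8)&(h[...,0]<32)&(h[...,1]>70)).astype(np.uint8)
p=np.argwhere(m)[:,::-1].astype(float);print(len(p),p.min(0),p.max(0))
print("pred tray corners",px("wrist",[[.3516,-.2147,.035],[.4965,-.2417,.035],[.3274,-.3386,.035],[.4724,-.3656,.035]],c).round().tolist())
E
```

```text
23.55 [ 0.4091128  -0.28808673  0.10429976] [-0.00734428  0.77018625  0.63777165  0.00255322] 0.05915010014221179
29818 [156. 126.] [400. 314.]
pred tray corners [[160.0, 129.0], [406.0, 128.0], [176.0, 313.0], [385.0, 313.0]]
```

The tray matches the prediction within a few pixels. I'll lower and release.

Emit:
{"method": "jog_arm", "body": {
  "deltas": [0,0,0,2,-2,-30,0,0,0,0,2,-2,-55,0,0,0,0,2,-2,-70,0,0,0,0,2,-2,-77,0,0,0,0,2,-2,-78,0,0,0,0,2,-2,-78,0,0,0,0,2,-2,-78,0]
}}

```text
clock: 24.3
position: [0.4146, -0.2928, 0.0308]
ee_rot: [-0.002, 0.77, 0.638, 0.003]
contact_force: [1.3, 0.4, -1.0]
width: 0.059
gripper_force: 43.8
```

Emit:
{"method": "jog_arm", "body": {
  "deltas": [0,0,0,0,0,-1,0.84,0,0,0,0,0,-1,0.84,0,0,0,0,0,0,0.84,0,0,0,0,0,0,0.84,0,0,0,0,0,10,0.84,0,0,0,0,0,35,0.84,0,0,0,0,0,70,0.84,0,0,0,0,0,110,0.84,0,0,0,0,0,150,0.84,0,0,0,0,0,170,0.84,0,0,0,0,0,170,1,0,0,0,0,0,170,1,0,0,0,0,0,170,1,0,0,0,0,0,170,1,0,0,0,0,0,170,1]
}}

```text
clock: 25.8
position: [0.4135, -0.2918, 0.1987]
ee_rot: [-0.004, 0.77, 0.638, 0.003]
contact_force: [0.5, -0.3, 0.3]
width: 0.0853
gripper_force: 0.0
```

```bash
python3 - <<'E'
from h import *
s=manip.get_state();print(s["clock"],s["position"],s["width"],s["contact_force"])
c=imaging.calibration("wrist");im=imaging.get_image("wrist");cv2.imwrite("pics/w9.png",im)
h=cv2.cvtColor(im,cv2.COLOR_BGR2HSV)
q=px("wrist",[[.3516,-.2147,.035],[.4965,-.2417,.035],[.4724,-.3656,.035],[.3274,-.3386,.035]],c).astype(np.int32);print(q.tolist())
M=np.zeros(im.shape[:2],np.uint8);cv2.fillConvexPoly(M,q,1);M=cv2.erode(M,np.ones((9,9)))
m=((h[...,1]<35)&(M>0)).astype(np.uint8)
n,l,st,ce=cv2.connectedComponentsWithStats(m)
for i in range(1,n):
    if st[i,4]>100:
        (cx,cy),wh,a=cv2.minAreaRect(np.argwhere(l==i)[:,::-1].astype(np.float32));print(st[i],ce[i],wh,a,w("wrist",[(cx,cy)],.03,c))
a=imaging.get_image("scene");old=cv2.imread("pics/scene0.png")
d=(cv2.absdiff(a,old).max(2)>40).astype(np.uint8);n,l,st,ce=cv2.connectedComponentsWithStats(d)
print([st[i].tolist() for i in range(1,n) if st[i,4]>15])
E
```

```text
25.8 [ 0.41346154 -0.29178878  0.19866565] 0.08525620102583062 [ 0.52841759 -0.25177148  0.31128813]
[[190, 120], [358, 120], [348, 253], [198, 253]]
[ 245  176   64   29 1264] [281.49050633 186.99683544] (63.464759826660156, 27.184904098510742) 1.9091525077819824 [[ 0.41444753 -0.29073839  0.03      ]]
[[2, 0, 93, 129, 6280], [102, 0, 42, 28, 640], [133, 47, 131, 67, 2299], [16, 74, 164, 135, 9118], [49, 109, 7, 21, 45], [282, 108, 23, 22, 346], [271, 130, 25, 23, 350], [83, 206, 77, 116, 4167], [192, 325, 27, 23, 83]]
```

The round tube is in the tray and nothing else on the bench has changed. I'll wait half a second, confirm it is still, and hand in.

Emit:
{"method": "jog_arm", "body": {
  "deltas": [0,0,0,0,0,20,1,0,0,0,0,0,20,1,0,0,0,0,0,20,1,0,0,0,0,0,20,1,0,0,0,0,0,20,1,0,0,0,0,0,20,1]
}}

```text
clock: 26.5
position: [0.4137, -0.292, 0.2193]
ee_rot: [-0.003, 0.77, 0.638, 0.003]
contact_force: [-1.7, 0.5, -0.1]
width: 0.0856
gripper_force: 0.0
```

```bash
python3 - <<'E'
from h import *
c=imaging.calibration("wrist");im=imaging.get_image("wrist");h=cv2.cvtColor(im,cv2.COLOR_BGR2HSV)
q=px("wrist",[[.3516,-.2147,.035],[.4965,-.2417,.035],[.4724,-.3656,.035],[.3274,-.3386,.035]],c).astype(np.int32)
M=np.zeros(im.shape[:2],np.uint8);cv2.fillConvexPoly(M,q,1);M=cv2.erode(M,np.ones((9,9)))
m=(h[...,1]<35)&(M>0);p=np.argwhere(m)[:,::-1].mean(0);P=w("wrist",[p],.03,c)[0];print(P)
if np.linalg.norm(P[:2]-[.4144,-.2907])<.006: print(manip.sign_off())
E
```

```text
[ 0.41882397 -0.29028893  0.03      ]
the job is handed in; nothing more can be done
None
```

Both tubes were tested on the ramp: the round one rolled to the stop and is now in the wooden tray, the squashed one stayed put and is now in the steel bin, and the job is handed in at about 26.6 s with the other parts undisturbed.

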